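# Press the capsule lids home, flip the catch and hold the sealing lever

## Robot

A 7-joint arm with a two-finger parallel gripper is mounted at the origin on the work surface. World frame = base frame: x ahead of the robot, y to its left, z up, the work surface at z = 0. Lengths are in m, angles in rad, forces in N, time in s.
With the tool pointing down it reaches from about 0.35 to 0.775 m from the base axis. Payload 3.1 kg.
Tool frame: the origin (TCP) lies on the mounting face of the last link; the fingertips stand 173 mm ahead of it and the grasp point (between the pads) lies 155 mm ahead of it; z points along the fingers, y is the line along which they close (so a half turn about z gives the same grasp; the last joint's range is limited). The gripper opens to 85 mm and grips with 20 to 120 N. Pads are 22 mm wide; open, the fingers measure 114 mm over their backs; the gripper's body (76 mm by 85 mm) begins 54 mm behind the grasp point. The pads swing forward as they close: fully open they stand 13 mm farther back than shut.
Start: joints at [-1.21, 0.311, 0.014, 1.512, -0.004, 1.319, -0.027], TCP at [0.216, 0.506, 0.405] pointing down, gripper open.
Joint ranges: [-2.7, 2.7], [-0.3, 1.91], [-1.27, 1.3], [0.12, 2.57], [-1.44, 4.58], [0.2, 2.03], [-3.05, 3.05]. Speed limits (rad/s): [2.79, 2.79, 3.14, 3.14, 3.14, 3.14, 3.14].

## Interface

Orientations are given as [roll, pitch, yaw] about the fixed x, y, z axes, in that order (R = Rz(yaw) Ry(pitch) Rx(roll)).
In Python, from workcell import status, snapshot, calibration, manip, nets gives the robot as it stands.
- The arm moves only by the tool servo_tool, never from a script. Its arguments are lists of equal length, an entry for each row: "grip": the finger opening in m, from 0 to 0.0854; "linear": the shift along the tool's x, y, z in m, a list of three; "turn": the turn about the tool's z in degrees. A call has exactly 8 rows; each row shifts and turns the commanded pose from where the row before left it, along the tool's axes as they then stand; what a row does not reach is not made up. A row lasts 1/12 s, in which the tool goes at most 41.7 mm and 7.16 degrees, less where a joint would pass 70% of its speed; a pose out of reach is approached as far as the arm can. A call with a gripper value outside its range is refused whole. The fingers move at their own pace and stop on an object; "force" is the grip in N (left out, the last holds). Time passes only in rows, so rows that do not move let the fingers close, or fill a call up. It gives the time, the measured TCP pose, the force, the opening and the grip force at its end, in the units of the state.
- status.get_obs(): the state, without advancing time (a new reading comes with each control period).
- snapshot(name): name is "scene" or "top" or "wrist"; returns the picture (384x512x3 uint8, blue, green, red); there is no depth.
- calibration(name): a dict with "fx", "fy", "cx", "cy" (pixels), "T" (4x4, takes a point from camera to world coordinates). Camera axes: x right, y down, z forward; pixel columns grow to the right and rows downward; lengths in m; the calibration is good to about 2 mm. A picture is of the moment at which its call begins: read the wrist's pose just before it. calibration takes no time and is no camera call; for the wrist camera it gives the pose at the moment of the call.
- manip.job_done(): hands the job in; it is judged then, once.
Trained networks look in the newest picture that a camera, given by its name, has taken for a name from the list of things; names that differ only in an ending like _2 or _b are one class to them, and where a whole thing is asked for, a point or a joint stands for the part that bears it (a point fixed in the world has none). Each returns a list of dicts, best first, with "p" (0 to 1); they miss things now and then, are a little off and sometimes report something else, mostly with a low value. They report only what shows in the picture. A call takes as long as a camera call.
- nets.look_for(name, camera): "xyz" ([x, y, z] in m, in the coordinates of the camera as it stood for that picture, good to about 4 mm: the middle of the surface that is visible of it).
- nets.trace(name, camera): "region" (384x512 bool, what is visible of it).
The state is a dict: "time": time; "joints": joint angles; "qvel": joint speeds; "effort": joint torques, N m; "tcp_pos": TCP position; "tool_rot": TCP orientation; "wrist_force": force on the tool from outside, world axes, zero at the start; "moment": the same for the moment, N m; "grip_width": finger opening in m; "grasp_force": force on a finger pad.
Only numpy, scipy, OpenCV 4.12 (cv2) and the standard library are available. Lean on these libraries where they do the work, as an engineer would, in place of code of your own. Each camera call takes 0.05 s, during which the arm holds its last target. There are 200 camera calls.

## Task

Two sample capsules wait in the nest of the sealing press with their blue lids standing proud: press both lids fully home first. Then flip the red safety catch all the way over, off the lever, and only then pull the lever's black grip bar forward to its stop, and keep holding it there: the lever springs back if released, so finish while still holding it. Leave the catch flipped over and the other things on the bench where they are.

Things in the scene. Friction and masses are not known exactly. Their poses are not given: they have to be found in the camera images.
- press: White sealing press, fixed, base 270 x 340 mm, 20 thick. Origin under the base's centre on the work surface; x to its rear (away from the robot at yaw 0), y to its left, z up. Offsets below are mm in this frame. Aluminium nest (56 x 160, top z 50) at the front with two clear capsules, 40 across, at (-87.5, +45) and (-87.5, -45). A loose white-capped spare (40 wide, 42 high) stands on the base near (-40, -130).
- lid_left_top (a point): Centre of the top of the left blue lid, at (-87.5, +45); round, 44 mm across, 14 mm high. It stands up to 10 mm proud, showing a red neck under it; fully home its top is at z 76 and the red neck is hidden.
- lid_right_top (a point): The same for the right blue lid, at (-87.5, -45).
- lid_left (a joint): How far the left lid has been pressed down, m: 0 = fully proud, 0.010 = fully home on a hard stop (it starts from 0 to 0.004). Tight sliding fit: takes about 6 N to move and stays where it is left; press with about 15 N.
- lid_right (a joint): The same for the right lid.
- catch_tip (a point): Top end of the catch's red paddle (24 mm wide along x, centred on x -5.5; 6 thick; 60 long). It turns about an axis along x at y 140, z 112. At catch angle c it leans 0.6 - c rad to the press's right (-y): tip at y = 140 - 60 sin(0.6 - c), z = 112 + 60 cos(0.6 - c). Push it to the left (+y). The grey bearing block under it (x -8 to 52, y 125 to 155) reaches z 105.
- catch (a joint): Angle of the safety catch, rad: 0 = on (it starts from 0 to 0.1): a level red arm on its shaft, at x 61, 92 mm long towards -y, blocks the lever's left leg; 1.3 = paddle flipped right over to its stop, arm raised, lever free. Light friction (about 1.2 N at the paddle's tip); it stays where it is left.
- lever_bar (a point): Centre of the lever's black grip bar: round, 16 mm thick, 84 long, along the press's y, between two legs (steel rods 12 thick at y +50 and -50). The lever turns about an axis along y at x 50, z 42, 140 mm from the bar. At lever angle q the bar is at x = 50 + 140 sin(0.35 - q), y = 0, z = 42 + 140 cos(0.35 - q). Between the legs nothing lies within 80 mm under the bar.
- lever (a joint): Angle of the lever, rad: 0 = home, leaning 0.35 rad to the rear; grows as the bar is pulled to the front (press's -x), with a stop at 0.8. A spring drives it back: about 3 N at the bar at the start of the pull, 8 N at the stop. As it is pulled, a steel jaw bar creeps 12 mm forward behind the capsules.

How it is judged:
On the way, in this order (a step that is already met when the one before it is completed fails the run):
1. both lids pressed fully home (within 1.5 mm), the catch still on (value of joint each of lid_left, lid_right above 0.0085 m and value of joint catch below 0.6 rad), for 0.2 s.
2. the safety catch flipped over (past 1.1 rad), the lever still home (value of joint catch above 1.1 rad and value of joint lever below 0.12 rad), for 0.2 s.
3. the lever pulled to its stop (within 0.1 rad) and held by the fingers (value of joint lever above 0.7 rad and contact force between the fingers and lever above 1 N), for 0.5 s.
At the end, for the whole second after the job is handed in: The lever is held by the fingers (more than 1 N) within 0.1 rad of its stop (0.8 rad), the catch is over beyond 1.0 rad, both lids are within 1.5 mm of fully home (all of step 3 and value of joint each of lid_left, lid_right above 0.0085 m and value of joint catch above 1 rad); the arm keeps its last pose, push and grip.
It fails at once if the lever forced against the catch (value of joint lever above 0.15 rad and value of joint catch below 0.5 rad).
It fails at once if another thing on the bench shifted by more than 30 mm (distance of any of spare_capsule, screwdriver, petri_dish, reagent_bottle, slide_box, beaker, mouse from where it was at the start of the episode above 0.03 m).
It also fails if it takes over 58 s, if anything falls off the work surface, if the arm or the gripper's body presses on something with over 40 N, if the wrist force passes 120 N, or if a joint passes its speed limit or range.

## Working session

There is one attempt and no reset: what is moved stays moved. The work goes in short steps, Python scripts to look and compute and a tool call to move; the robot and the scene stay as the last step left them, time stands still between calls to the robot, and variables do not carry over. Pictures are saved under pics/ and viewed, at most 10 in all, crops included, and the job is handed in when it is done.

Besides the shell and the picture viewer there is one more tool, called after "Emit:" as name([rows], argument=value, ...), one row to a line, values as JSON. servo_tool: Moves the arm, as the interface text tells. Its arguments: {"type":"object","properties":{"grip":{"type":"array","items":{"type":"number"}},"linear":{"type":"array","items":{"type":"array","items":{"type":"number"}}},"turn":{"type":"array","items":{"type":"number"}},"force":{"type":"number"}},"required":["grip","linear","turn"]}

```bash
mkdir -p pics; cat > h.py <<'E'
import numpy as np, cv2
from workcell import status, snapshot, calibration, manip, nets
def world(name,cam):
    T=calibration(cam)['T']; T=np.array(T)
    return [(round(d['p'],2),np.round(T[:3,:3]@d['xyz']+T[:3,3],4).tolist()) for d in nets.look_for(name,cam)[:3]]
E
python3 - <<'E'
from h import *
o=status.get_obs();print(o['tcp_pos'],o['tool_rot'],o['grip_width'],o['time'])
for c in ['top','scene']:
    cv2.imwrite(f'pics/{c}.png',snapshot(c))
    for n in ['press','lid_left_top','lid_right_top','catch_tip','lever_bar']: print(c,n,world(n,c))
E
```

```text
[0.21542644 0.50572254 0.40362444] [-3.13928220e+00  4.29314677e-05  2.73894842e+00] 0.08553424417025052 0.0
top press [(0.9, [0.5737, -0.1068, 0.0204])]
top lid_left_top [(0.71, [0.4931, -0.0713, 0.0857])]
top lid_right_top [(0.89, [0.4932, -0.164, 0.082])]
top catch_tip [(0.96, [0.6034, 0.0099, 0.1199]), (0.38, [0.672, -0.1131, 0.1791])]
top lever_bar [(0.71, [0.6714, -0.115, 0.1752]), (0.51, [0.4923, -0.0715, 0.0864])]
scene press [(0.94, [0.5934, -0.0577, 0.0227])]
scene lid_left_top [(0.79, [0.4896, -0.0643, 0.0859])]
scene lid_right_top [(0.6, [0.4976, -0.1553, 0.0844])]
scene catch_tip [(0.66, [0.5881, 0.0195, 0.1188])]
scene lever_bar [(0.78, [0.6692, -0.0955, 0.172])]
```

View pics/top.png

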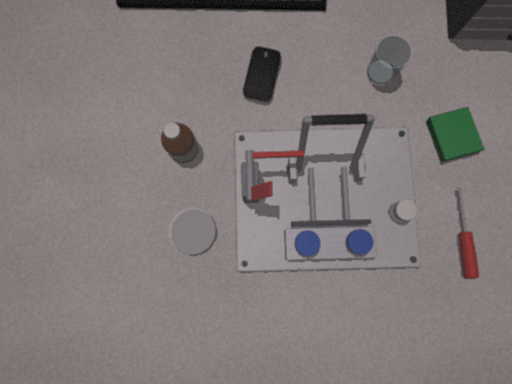

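View pics/scene.png

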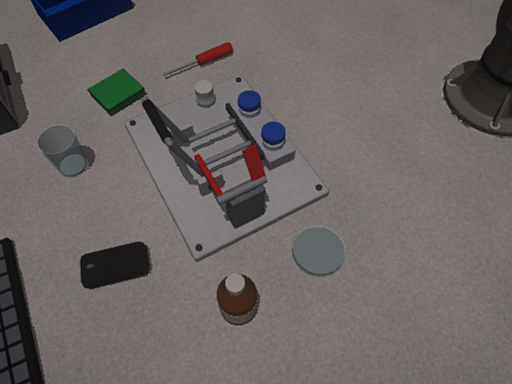

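The top view shows the press with base corners near (235,129), (408,126), (238,271) and (418,268), and lids at (307,243) and (360,242). The red paddle is at (261,190), the black bar at (340,119), and the spare capsule at (404,210). I'll fit the press pose from the outline and the lids.

```bash
cat > fit.py <<'E'
from h import *
from scipy.optimize import least_squares
im=cv2.imread('pics/top.png')
K=calibration('top'); Ti=np.linalg.inv(np.array(K['T']))
def proj(P):
    c=(Ti[:3,:3]@np.array(P).T).T+Ti[:3,3]
    return np.c_[K['fx']*c[:,0]/c[:,2]+K['cx'],K['fy']*c[:,1]/c[:,2]+K['cy']]
# base outline: bright region
b,g,r=[im[...,i].astype(int) for i in range(3)]
m=((b>r+60)).astype(np.uint8)
n,l,s,c=cv2.connectedComponentsWithStats(m)
L=sorted([c[i].tolist()+[int(s[i,4])] for i in range(1,n) if s[i,4]>100]);print(L)
corn=np.array([[.135,.17,.02],[.135,-.17,.02],[-.135,.17,.02],[-.135,-.17,.02]])
cpx=np.array([[235,129],[408,126.5],[237.5,271.5],[418.5,268]])
def W(p,P):
    P=np.array(P);cs,sn=np.cos(p[2]),np.sin(p[2])
    return np.c_[p[0]+cs*P[:,0]-sn*P[:,1],p[1]+sn*P[:,0]+cs*P[:,1],P[:,2]]
lp=np.array([q[:2] for q in L[:2]])
def f(p):
    return np.r_[(proj(W(p,corn))-cpx).ravel(),3*(proj(W(p,[[-.0875,.045,.081],[-.0875,-.045,.081]]))-lp).ravel()]
R=least_squares(f,[.57,-.11,0]);p=R.x;print(p,np.round(R.fun,1))
t=.55
pts=dict(lidL=[-.0875,.045,.076],lidR=[-.0875,-.045,.076],tip=[-.0055,.140-.06*np.sin(t),.112+.06*np.cos(t)],bar=[.05+.14*np.sin(.35),0,.042+.14*np.cos(.35)])
for k,v in pts.items(): print(k,np.round(W(p,[v])[0],4),proj(W(p,[v])).round(0))
E
python3 fit.py
python3 -c "
from workcell import calibration;print(calibration('top')['T'])"
```

```text
[[307.14519906323187, 242.8384074941452, 427], [359.95283018867923, 241.39858490566039, 424]]
[ 0.58047531 -0.11367576  0.04141215] [-1.   1.2  0.8 -0.  -1.7 -0.3  2.8 -0.2 -0.3 -0.8 -0.   0.5]
lidL [ 0.4912 -0.0723  0.076 ] [[307. 243.]]
lidR [ 0.4949 -0.1623  0.076 ] [[359. 242.]]
tip [ 0.5705 -0.0054  0.1632] [[270. 188.]]
bar [ 0.6784 -0.1096  0.1735] [[339. 119.]]
[[ 0.02322251 -0.98596133  0.16535104  0.46219432]
 [-0.99965041 -0.0208097   0.01630973  0.01702036]
 [-0.01263986 -0.16567199 -0.98609991  0.76582185]
 [ 0.          0.          0.          1.        ]]
```

Emit:
servo_tool([
  [0,0,0],
  [0,0,0],
  [0,0,0],
  [0,0,0],
  [0,0,0],
  [0,0,0],
  [0,0,0],
  [0,0,0],
], grip=[0,0,0,0,0,0,0,0], turn=[7,7,7,7,7,7,7,7], force=60)

```text
time: 1.27
tcp_pos: [0.2156, 0.506, 0.4048]
tool_rot: [3.142, -0.0, 1.755]
wrist_force: [0.1, -0.3, -0.3]
grip_width: 0.0001
grasp_force: 0.0
```

```bash
cat > go.py <<'E'
import sys
from h import *
from scipy.spatial.transform import Rotation as Rn
P=np.array([.5805,-.1137,.0414])
def rel(px,py,tipz,yaw=np.pi/2):
    "press-frame target of the shut fingertips -> tool-frame shift"
    o=status.get_obs();R=Rn.from_euler('xyz',o['tool_rot']).as_matrix()
    c,s=np.cos(P[2]),np.sin(P[2])
    t=np.array([P[0]+c*px-s*py,P[1]+s*px+c*py,tipz+.173])
    d=t-o['tcp_pos'];dy=(o['tool_rot'][2]-(yaw+P[2]))
    tip=o['tcp_pos']-[P[0],P[1],.173]
    print('press xyz of tip',np.round([c*tip[0]+s*tip[1],-s*tip[0]+c*tip[1],tip[2]],4),'rot',np.round(o['tool_rot'],3),'time',round(o['time'],2),'F',np.round(o['wrist_force'],1))
    print('tool shift',np.round(R.T@d,4),'if turned',np.round(Rn.from_euler('xyz',[np.pi,0,yaw+P[2]]).as_matrix().T@d,4),'turn deg',np.round(np.degrees(dy),2))
rel(*map(float,sys.argv[1:4]))
E
python3 go.py -.0875 .045 .12
```

```text
press xyz of tip [-0.339   0.6343  0.2318] rot [ 3.142 -0.     1.755] time 1.27 F [ 0.1 -0.3 -0.3]
tool shift [-0.6192  0.1648  0.1117] if turned [-0.5893  0.2515  0.1118] turn deg 8.21
```

Emit:
servo_tool([
  [0,0,0],
  [0,0,0],
  [-0.033,0.014,0],
  [-0.033,0.014,0],
  [-0.033,0.014,0],
  [-0.033,0.014,0],
  [-0.033,0.014,0],
  [-0.033,0.014,0],
], grip=[0,0,0,0,0,0,0,0], turn=[4.1,4.1,0,0,0,0,0,0])

```text
time: 1.93
tcp_pos: [0.3093, 0.3105, 0.4049]
tool_rot: [3.141, -0.001, 1.619]
wrist_force: [0.8, 0.2, -0.3]
grip_width: -0.0004
grasp_force: 0.0
```

Emit:
servo_tool([
  [-0.033,0.014,0],
  [-0.033,0.014,0],
  [-0.033,0.014,0],
  [-0.033,0.014,0],
  [-0.033,0.014,0],
  [-0.033,0.014,0],
  [-0.033,0.014,0],
  [-0.033,0.014,0],
], grip=[0,0,0,0,0,0,0,0], turn=[0,0,0,0,0,0,0,0])

```text
time: 2.6
tcp_pos: [0.4336, 0.0521, 0.4051]
tool_rot: [3.14, -0.001, 1.619]
wrist_force: [0.4, 0.9, -0.6]
grip_width: 0.0001
grasp_force: 0.0
```

```bash
python3 go.py -.0875 .045 .12
```

```text
press xyz of tip [-0.1399  0.1717  0.2321] rot [ 3.140e+00 -1.000e-03  1.619e+00] time 2.6 F [ 0.4  0.9 -0.6]
tool shift [-0.1272  0.0514  0.1121] if turned [-0.1267  0.0524  0.1121] turn deg 0.37
```

Emit:
servo_tool([
  [-0.032,0.013,0],
  [-0.032,0.013,0],
  [-0.032,0.013,0],
  [-0.031,0.0125,0],
  [0,0,0.037],
  [0,0,0.037],
  [0,0,0.037],
  [0,0,0],
], grip=[0,0,0,0,0,0,0,0], turn=[0.4,0,0,0,0,0,0,0])

```text
time: 3.27
tcp_pos: [0.4866, -0.0698, 0.2874]
tool_rot: [-3.127, -0.001, 1.611]
wrist_force: [-1.0, 0.5, 0.2]
grip_width: 0.0
grasp_force: 0.0
```

```bash
python3 go.py -.0875 .045 .076; python3 - <<'E'
from h import *
cv2.imwrite('pics/w1.png',np.hstack([snapshot('wrist'),snapshot('top')[100:300,200:450].repeat(2,0).repeat(2,1)[:384]])[:, :800])
print(world('lid_left_top','top'),world('lid_right_top','wrist'),world('lid_left_top','wrist'))
E
```

```text
press xyz of tip [-0.092   0.0478  0.1144] rot [-3.127e+00 -1.000e-03  1.611e+00] time 3.27 F [-1.   0.5  0.2]
tool shift [-0.0028  0.005   0.0383] if turned [-0.0028  0.0045  0.0384] turn deg -0.08
[] [(0.66, [0.4885, -0.1444, 0.0897]), (0.26, [0.5003, -0.0687, 0.0956])] [(0.79, [0.5011, -0.0648, 0.0989])]
```

View pics/w1.png

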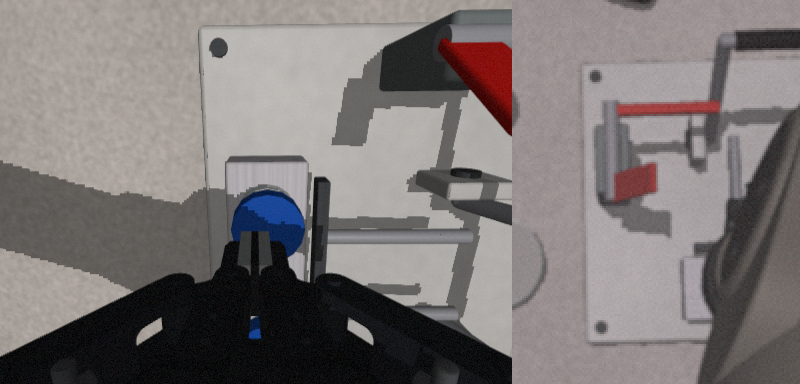

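The wrist view shows the shut fingertips near (253,240), over the left lid (centre about (268,225)) and slightly towards its front. They line up well enough to lower onto it.

Emit:
servo_tool([
  [0,0.002,0.01],
  [0,0,0.01],
  [0,0,0.005],
  [0,0,0.004],
  [0,0,0.003],
  [0,0,0.003],
  [0,0,0.003],
  [0,0,0.002],
], grip=[0,0,0,0,0,0,0,0], turn=[0,0,0,0,0,0,0,0])

```text
time: 4.18
tcp_pos: [0.4921, -0.0709, 0.254]
tool_rot: [-3.141, -0.001, 1.611]
wrist_force: [-2.0, -0.0, 6.5]
grip_width: 0.0002
grasp_force: 3.1
```

```bash
python3 go.py -.0875 .045 .076
```

```text
press xyz of tip [-0.0866  0.0464  0.081 ] rot [-3.141e+00 -1.000e-03  1.611e+00] time 4.18 F [-2.  -0.   6.5]
tool shift [-0.0014 -0.0009  0.005 ] if turned [-0.0014 -0.0009  0.005 ] turn deg -0.05
```

Contact at about 6.5 N, with the lid sliding. I'll keep going in small steps.

Emit:
servo_tool([
  [0,0,0.002],
  [0,0,0.001],
  [0,0,0.001],
  [0,0,0.001],
  [0,0,0.001],
  [0,0,0.001],
  [0,0,0],
  [0,0,0],
], grip=[0,0,0,0,0,0,0,0], turn=[0,0,0,0,0,0,0,0])

```text
time: 4.85
tcp_pos: [0.4921, -0.0712, 0.2493]
tool_rot: [3.141, -0.002, 1.611]
wrist_force: [-7.2, 1.5, 19.6]
grip_width: -0.0
grasp_force: 9.9
```

Emit:
servo_tool([
  [0,0,-0.015],
  [0,0,-0.02],
  [-0.03,0,0],
  [-0.03,0,0],
  [-0.03,0,0],
  [-0.001,0,0.01],
  [0,0,0.008],
  [0,0,0],
], grip=[0,0,0,0,0,0,0,0], turn=[0,0,0,0,0,0,0,0])

```text
time: 5.52
tcp_pos: [0.495, -0.1608, 0.2617]
tool_rot: [-3.138, -0.002, 1.611]
wrist_force: [-0.6, 0.7, 0.3]
grip_width: 0.0002
grasp_force: 0.0
```

```bash
python3 go.py -.0875 -.045 .076; python3 - <<'E'
from h import *
a=snapshot('wrist');b=snapshot('scene')[60:200,180:330]
cv2.imwrite('pics/w2.png',np.hstack([cv2.resize(a,(400,300)),cv2.resize(b,(321,300))]))
E
```

```text
press xyz of tip [-0.0873 -0.0436  0.0887] rot [-3.138e+00 -2.000e-03  1.611e+00] time 5.52 F [-0.6  0.7  0.3]
tool shift [-0.0015 -0.0001  0.0127] if turned [-0.0014 -0.0002  0.0127] turn deg -0.07
```

View pics/w2.png

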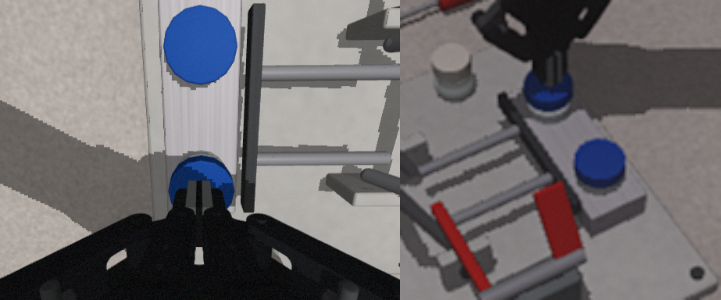

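The crop shows the left lid (600,162) seated with no red neck, and the fingers over the right lid (548,90). Pressing the right lid now.

Emit:
servo_tool([
  [0,0,0.004],
  [0,0,0.003],
  [0,0,0.003],
  [0,0,0.002],
  [0,0,0.002],
  [0,0,0.002],
  [0,0,0.001],
  [0,0,0],
], grip=[0,0,0,0,0,0,0,0], turn=[0,0,0,0,0,0,0,0])

```text
time: 6.28
tcp_pos: [0.4963, -0.161, 0.2494]
tool_rot: [3.14, -0.003, 1.613]
wrist_force: [-5.4, 4.1, 18.3]
grip_width: 0.0002
grasp_force: 9.1
```

Emit:
servo_tool([
  [0,0,-0.02],
  [0,0,-0.035],
  [0,0,-0.035],
  [0,0,-0.03],
  [0.03,0.02,0],
  [0.03,0.02,0],
  [0.03,0.02,0],
  [0.025,0.02,0],
], grip=[0,0,0,0,0,0,0,0], turn=[0,0,0,0,0,0,0,0])

```text
time: 6.95
tcp_pos: [0.5718, -0.0404, 0.3669]
tool_rot: [3.141, -0.002, 1.614]
wrist_force: [0.4, -0.5, -0.4]
grip_width: 0.0
grasp_force: 0.0
```

Emit:
servo_tool([
  [0,0,0],
  [0,0,0],
  [0,0,0],
  [0,0,0],
  [0,0,0],
  [0,0,0],
  [0,0,0],
  [0,0,0],
], grip=[0,0,0,0,0,0,0,0], turn=[0,0,0,0,0,0,0,0])

```text
time: 7.62
tcp_pos: [0.5709, -0.0441, 0.3668]
tool_rot: [3.141, -0.0, 1.61]
wrist_force: [-0.1, -0.1, -0.8]
grip_width: 0.0
grasp_force: 0.0
```

```bash
python3 go.py -.0055 .075 .135; python3 - <<'E'
from h import *
a=snapshot('wrist');b=snapshot('scene')[60:240,130:330]
cv2.imwrite('pics/w3.png',np.hstack([cv2.resize(a,(400,300)),cv2.resize(b,(333,300))]))
E
```

```text
press xyz of tip [-0.0067  0.0699  0.1938] rot [ 3.141 -0.     1.61 ] time 7.62 F [-0.1 -0.1 -0.8]
tool shift [0.0051 0.0012 0.0588] if turned [0.0051 0.0012 0.0588] turn deg -0.11
```

View pics/w3.png

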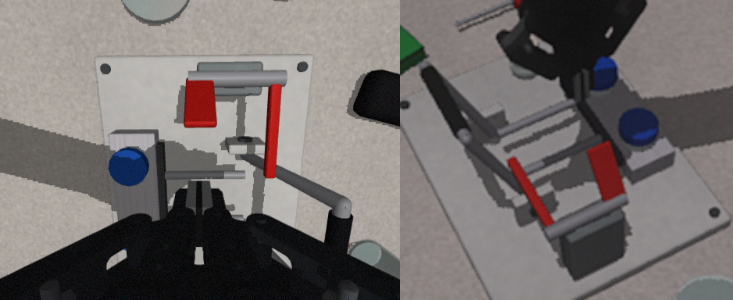

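The wrist view has the fingers (200,190) in line with the red paddle (201,105), clear on its right side. Both lids are seated. I'll lower next, then push left.

Emit:
servo_tool([
  [0,0.001,0.02],
  [0,0,0.02],
  [0,0,0.018],
  [0,0,0],
  [0.01,0,0],
  [0.01,0,0],
  [0.01,0,0],
  [0.01,0,0],
], grip=[0,0,0,0,0,0,0,0], turn=[0,0,0,0,0,0,0,0])

```text
time: 8.38
tcp_pos: [0.5712, -0.0033, 0.3106]
tool_rot: [3.138, 0.002, 1.612]
wrist_force: [0.3, -2.9, 2.1]
grip_width: -0.0001
grasp_force: 1.2
```

Emit:
servo_tool([
  [0.008,0,0],
  [0.008,0,0],
  [0.006,0,0],
  [0.006,0,0],
  [0.005,0,0],
  [0.002,0,0],
  [0,0,0],
  [0,0,0],
], grip=[0,0,0,0,0,0,0,0], turn=[0,0,0,0,0,0,0,0])

```text
time: 9.05
tcp_pos: [0.5688, 0.0323, 0.3083]
tool_rot: [-3.14, -0.002, 1.612]
wrist_force: [-0.3, -0.7, 0.2]
grip_width: -0.0001
grasp_force: 0.2
```

```bash
python3 go.py -.0055 .148 .135
```

```text
press xyz of tip [-0.0056  0.1464  0.1353] rot [-3.140e+00 -2.000e-03  1.612e+00] time 9.05 F [-0.3 -0.7  0.2]
tool shift [0.0016 0.0001 0.0003] if turned [0.0016 0.0001 0.0003] turn deg -0.02
```

Not at the stop yet, so I'll push on gently until the force rises.

Emit:
servo_tool([
  [0.002,0,0],
  [0.002,0,0],
  [0.002,0,0],
  [0.001,0,0],
  [0.001,0,0],
  [0,0,0],
  [0,0,0],
  [0,0,0],
], grip=[0,0,0,0,0,0,0,0], turn=[0,0,0,0,0,0,0,0])

```text
time: 9.72
tcp_pos: [0.5687, 0.036, 0.309]
tool_rot: [3.142, 0.005, 1.608]
wrist_force: [-0.2, -7.7, 0.6]
grip_width: -0.0002
grasp_force: 2.9
```

```bash
python3 go.py -.0055 .148 .135; python3 - <<'E'
from h import *
a=snapshot('wrist');b=snapshot('scene')[60:240,130:330]
cv2.imwrite('pics/w4.png',np.hstack([cv2.resize(a,(400,300)),cv2.resize(b,(333,300))]))
E
```

```text
press xyz of tip [-0.0056  0.1501  0.136 ] rot [3.142 0.005 1.608] time 9.72 F [-0.2 -7.7  0.6]
tool shift [-0.0021  0.0001  0.001 ] if turned [-0.0021  0.0001  0.001 ] turn deg -0.24
```

View pics/w4.png

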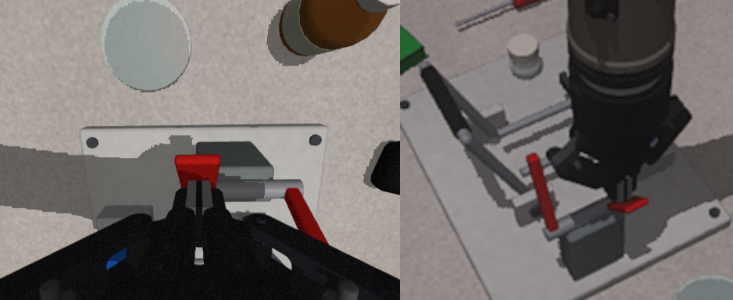

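The paddle is over at its stop at 7.7 N: it lies left at (197,165) in the wrist view, and the red arm is raised. I'll back off, rise, open the gripper and go over the bar.

Emit:
servo_tool([
  [-0.02,0,0],
  [-0.02,0,0],
  [-0.01,0,-0.03],
  [-0.01,0,-0.035],
  [-0.03,0,-0.025],
  [-0.03,0,-0.025],
  [-0.03,0,0],
  [0,0,0],
], grip=[0,0,0,0,0,0,0,0], turn=[0,0,0,0,0,0,0,0])

```text
time: 10.48
tcp_pos: [0.5737, -0.118, 0.4265]
tool_rot: [3.137, 0.006, 1.601]
wrist_force: [-1.7, -2.5, 0.0]
grip_width: -0.0002
grasp_force: 0.0
```

Emit:
servo_tool([
  [0,0.026,0],
  [0,0.026,0],
  [0,0.026,0],
  [0,0.026,0],
  [0,0,0],
  [0,0,0],
  [0,0,0],
  [0,0,0],
], grip=[0.085,0.085,0.085,0.085,0.085,0.085,0.085,0.085], turn=[0,0,0,0,0,0,0,0])

```text
time: 11.15
tcp_pos: [0.6779, -0.1062, 0.4241]
tool_rot: [-3.141, -0.001, 1.611]
wrist_force: [0.2, -0.4, -0.0]
grip_width: 0.0849
grasp_force: 0.0
```

```bash
python3 go.py .098 0 .152; python3 - <<'E'
from h import *
a=snapshot('wrist');b=snapshot('scene')[60:240,130:330]
cv2.imwrite('pics/w5.png',np.hstack([cv2.resize(a,(400,300)),cv2.resize(b,(333,300))]))
print(world('lever_bar','wrist'),world('lever_bar','top'))
E
```

```text
press xyz of tip [0.0977 0.0034 0.2511] rot [-3.141e+00 -1.000e-03  1.611e+00] time 11.15 F [ 0.2 -0.4 -0. ]
tool shift [-0.0035  0.0004  0.0991] if turned [-0.0034  0.0003  0.0991] turn deg -0.08
[(0.91, [0.673, -0.1008, 0.1828])] [(0.6, [0.6723, -0.1042, 0.1731])]
```

View pics/w5.png

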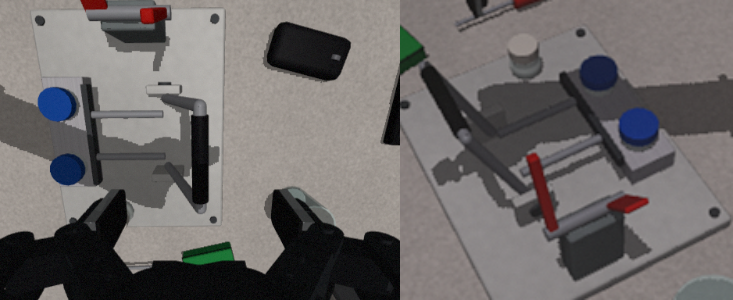

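The bar (200,155) sits midway between the open fingers and the catch stays flipped. I'll narrow the opening to keep clear of the beaker, then descend.

Emit:
servo_tool([
  [-0.003,0,0],
  [0,0,0],
  [0,0,0.025],
  [0,0,0.025],
  [0,0,0.025],
  [0,0,0.015],
  [0,0,0.009],
  [0,0,0],
], grip=[0.055,0.055,0.055,0.055,0.055,0.055,0.055,0.055], turn=[0,0,0,0,0,0,0,0])

```text
time: 12.02
tcp_pos: [0.6782, -0.1089, 0.3221]
tool_rot: [-3.137, -0.001, 1.611]
wrist_force: [-1.0, 0.8, -0.3]
grip_width: 0.055
grasp_force: 0.0
```

Emit:
servo_tool([
  [0,0,0],
  [0,0,0],
  [0,0,0],
  [0,0,0],
  [0,0,0],
  [0,0,0],
  [0,0,0],
  [0,0,0],
], grip=[0.0,0.0,0.0,0.0,0.0,0.0,0.0,0.0], turn=[0,0,0,0,0,0,0,0], force=40)

```text
time: 12.68
tcp_pos: [0.6789, -0.1096, 0.3266]
tool_rot: [3.14, 0.001, 1.612]
wrist_force: [-3.5, 1.6, 7.0]
grip_width: 0.015
grasp_force: 39.3
```

```bash
python3 go.py -.011 0 .147
```

```text
press xyz of tip [ 0.0985 -0.      0.1536] rot [3.140e+00 1.000e-03 1.612e+00] time 12.68 F [-3.5  1.6  7. ]
tool shift [-0.     -0.1095  0.0064] if turned [ 0.     -0.1095  0.0066] turn deg -0.04
```

Emit:
servo_tool([
  [0,-0.0067,-0.002],
  [0,-0.0067,-0.002],
  [0,-0.0068,-0.0015],
  [0,-0.0069,-0.0013],
  [0,-0.007,-0.0007],
  [0,-0.007,-0.0007],
  [0,-0.007,0],
  [0,-0.007,0],
], grip=[0.0,0.0,0.0,0.0,0.0,0.0,0.0,0.0], turn=[0,0,0,0,0,0,0,0])

```text
time: 13.35
tcp_pos: [0.6274, -0.1117, 0.3374]
tool_rot: [3.123, 0.004, 1.613]
wrist_force: [8.5, -1.5, 5.3]
grip_width: 0.0143
grasp_force: 38.9
```

Emit:
servo_tool([
  [0,-0.007,0.0007],
  [0,-0.007,0.0007],
  [0,-0.0069,0.0013],
  [0,-0.0068,0.0014],
  [0,-0.0067,0.002],
  [0,-0.0067,0.002],
  [0,-0.0065,0.0027],
  [0,-0.0065,0.0027],
], grip=[0.0,0.0,0.0,0.0,0.0,0.0,0.0,0.0], turn=[0,0,0,0,0,0,0,0])

```text
time: 14.02
tcp_pos: [0.5737, -0.1143, 0.3245]
tool_rot: [3.123, 0.004, 1.613]
wrist_force: [7.1, -0.5, 6.7]
grip_width: 0.0146
grasp_force: 41.6
```

```bash
python3 go.py -.011 0 .147
```

```text
press xyz of tip [-0.0068 -0.0003  0.1515] rot [3.123 0.004 1.613] time 14.02 F [ 7.1 -0.5  6.7]
tool shift [ 0.0003 -0.0042  0.0044] if turned [ 0.0003 -0.0042  0.0045] turn deg 0.02
```

Add a few mm against the stop, and check.

Emit:
servo_tool([
  [0,-0.001,0],
  [0,-0.001,0.0005],
  [0,-0.001,0],
  [0,0,0],
  [0,0,0],
  [0,0,0],
  [0,0,0],
  [0,0,0],
], grip=[0.0,0.0,0.0,0.0,0.0,0.0,0.0,0.0], turn=[0,0,0,0,0,0,0,0])

```text
time: 14.68
tcp_pos: [0.5709, -0.1144, 0.323]
tool_rot: [3.124, 0.004, 1.612]
wrist_force: [8.0, -1.4, 3.8]
grip_width: 0.0147
grasp_force: 41.9
```

```bash
python3 go.py -.011 0 .147; python3 - <<'E'
from h import *
a=snapshot('wrist');b=snapshot('scene')[60:240,130:330]
cv2.imwrite('pics/w6.png',np.hstack([cv2.resize(a,(400,300)),cv2.resize(b,(333,300))]))
E
```

```text
press xyz of tip [-0.0096 -0.0003  0.15  ] rot [3.124 0.004 1.612] time 14.68 F [ 8.  -1.4  3.8]
tool shift [ 0.0003 -0.0014  0.003 ] if turned [ 0.0003 -0.0014  0.003 ] turn deg 0.01
```

View pics/w6.png

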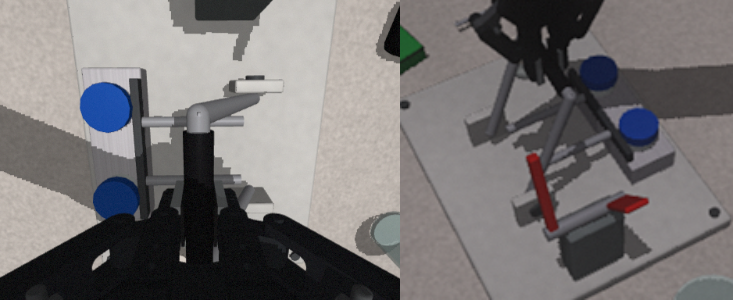

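The lever is gripped and pulled forward, lids down, catch over. A force of 8 N could be the spring alone, so I'll push further until it clearly rises at the stop.

Emit:
servo_tool([
  [0,-0.001,0.0005],
  [0,-0.001,0.0005],
  [0,-0.001,0.0005],
  [0,-0.001,0],
  [0,0,0],
  [0,0,0],
  [0,0,0],
  [0,0,0],
], grip=[0.0,0.0,0.0,0.0,0.0,0.0,0.0,0.0], turn=[0,0,0,0,0,0,0,0])

```text
time: 15.45
tcp_pos: [0.5673, -0.1145, 0.3216]
tool_rot: [3.123, 0.005, 1.613]
wrist_force: [10.0, -0.4, 5.2]
grip_width: 0.0149
grasp_force: 41.7
```

Emit:
servo_tool([
  [0,-0.001,0.0005],
  [0,-0.001,0.0005],
  [0,-0.001,0.0005],
  [0,-0.001,0],
  [0,0,0],
  [0,0,0],
  [0,0,0],
  [0,0,0],
], grip=[0.0,0.0,0.0,0.0,0.0,0.0,0.0,0.0], turn=[0,0,0,0,0,0,0,0])

```text
time: 16.12
tcp_pos: [0.5658, -0.1143, 0.3216]
tool_rot: [3.114, 0.006, 1.614]
wrist_force: [15.5, -1.7, 5.0]
grip_width: 0.0148
grasp_force: 41.7
```

At the stop: the force rose to 15.5 N and the TCP had nearly stopped moving.

```bash
python3 -c "
from h import *
o=status.get_obs();print(o['wrist_force'],o['grasp_force']);print(manip.job_done())"
```

```text
[15.47215808 -1.66145066  4.98429892] 41.703248620033264
the job is handed in; nothing more can be done
None
```

Handed in at about 16 s: both lids are pressed home, the catch is flipped over, and the lever is held against its stop with about 15 N and a 42 N grip; the judge's result was not shown.

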